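Book out a finished tray at the button boxes

TASK

The tray of brackets is finished, so book it out with the fingertips: press the square key on its box well down and let it come up again, then press the wide domed (mushroom) button on its box, keep it well down for about one second, and let go. Press lightly, do not touch the box with the small round flat button at all, and leave the boxes, the bottle, the pen pot and the tray standing where they are; nothing is to be picked up or pushed along.

Things in the scene. Friction and masses are not known exactly. Their poses are not given: they have to be found in the camera images.
- count_box: The box with the square key. It stands loose on the bench on a thin rubber foot: a light grey painted housing 80 mm (its x) by 100 mm (its y) by 45 mm high, 0.4 to 0.8 kg, origin at the centre of its underside, z up. The black plastic key sits in the middle of its top. The three boxes look alike but for their keys, and stand in a loose row across the bench, in any order, each turned a little.
- count_key_top (a point): The square key: a flat black cap 40 x 40 mm, sides parallel to the box. Centre of the top of the cap, 63 mm above the bench and 18 mm above the housing when up; it moves with the key.
- count_key (a joint): Travel of the square key. Same for all three keys: 0 m when up, grows as it is pressed straight down, bottoms at 0.012 m with the cap still 6 mm proud of the housing; a spring pushes back with about 1 N at the start and 4 N at the bottom and lifts the key again when it is let go; it counts as pressed beyond 0.006 m.
- call_box: The box with the domed button. It stands loose on the bench on a thin rubber foot: a light grey painted housing 80 mm (its x) by 100 mm (its y) by 45 mm high, 0.4 to 0.8 kg, origin at the centre of its underside, z up. 
- call_key_top (a point): The domed mushroom button: a black cap 55 mm across, shallowly domed (highest in the middle, nearly flat for 10 mm about it, about 7 mm lower at the rim), on a thin stem. Centre of the top of the cap, 63 mm above the bench and 18 mm above the housing when up; it moves with the key.
- call_key (a joint): Travel of the domed button. Same for all three keys: 0 m when up, grows as it is pressed straight down, bottoms at 0.012 m with the cap still 6 mm proud of the housing; a spring pushes back with about 1 N at the start and 4 N at the bottom and lifts the key again when it is let go; it counts as pressed beyond 0.006 m.
- reset_box: The box with the small round flat button, to be left alone. It stands loose on the bench on a thin rubber foot: a light grey painted housing 80 mm (its x) by 100 mm (its y) by 45 mm high, 0.4 to 0.8 kg, origin at the centre of its underside, z up. 
- reset_key_top (a point): The small round button: a flat black cap 24 mm across. Centre of the top of the cap, 63 mm above the bench and 18 mm above the housing when up; it moves with the key.
- reset_key (a joint): Travel of the small round button. Same for all three keys: 0 m when up, grows as it is pressed straight down, bottoms at 0.012 m with the cap still 6 mm proud of the housing; a spring pushes back with about 1 N at the start and 4 N at the bottom and lifts the key again when it is let go; it counts as pressed beyond 0.006 m.
- bottle: White plastic bottle with a yellow label and red cap, 64 mm across, 140 mm high, loose, on the robot's left of the boxes. Origin at the centre of its underside.
- pen_pot: White pot 72 mm across and 90 mm high with pens that reach up to 150 mm, loose in one piece, on the robot's right of the boxes. Origin at the centre of its underside.
- tray: Shallow blue tray 130 mm (its x) by 220 mm (its y), 28 mm high, with four small aluminium brackets fixed in it, none higher than 35 mm; loose, beyond the boxes. Origin at the centre of its underside.
Mind the look-alikes: they are no part of the job. Leave any blue look-alike of the call_box alone. What is shaped like the count_box but orange is not meant.

How it is judged (in metres and radians):
On the way, in this order (a step that is already met when the one before it is completed fails the run):
1. the fingers press the square key down, the domed button being up (value of joint count_key above 0.006 m and value of joint call_key below 0.002 m and contact force between the fingers and count_box above 0.3 N), for 0.05 s.
2. the square key has come up again (value of joint count_key below 0.002 m), for 0.05 s.
3. the fingers keep the domed button down for 0.7 s, the square key being up (value of joint call_key above 0.006 m and value of joint count_key below 0.002 m and contact force between the fingers and call_box above 0.3 N), for 0.7 s.
At the end, for the whole second after the job is handed in: All three keys are up (under 2 mm of travel) and the three boxes, bottle, pen pot and tray stand at rest and upright (within 0.06 rad), none more than 12 mm from where it started (value of joint each of count_key, call_key, reset_key below 0.002 m and distance of each of count_box, call_box, reset_box, bottle, pen_pot, tray from where it was at the start of the episode below 0.012 m and angle between each of count_box, call_box, reset_box, bottle, pen_pot, tray's own z axis and vertical below 0.06 rad and linear speed of each of count_box, call_box, reset_box, bottle, pen_pot, tray below 0.01 m/s); the robot touches nothing.
It fails at once if the box with the small round button, or its button, is touched (contact force between any of the fingers, the arm and reset_box above 0.5 N or value of joint reset_key above 0.003 m).
It fails at once if a button box is lifted, carried or pushed more than 12 mm (distance of any of count_box, call_box, reset_box from where it was at the start of the episode above 0.012 m).
It fails at once if the bottle, pen pot or tray is lifted, tipped or moved more than 12 mm (distance of any of bottle, pen_pot, tray from where it was at the start of the episode above 0.012 m or angle between any of bottle, pen_pot, tray's own z axis and vertical above 0.15 rad).
It fails at once if a button box is pressed hard, with more than 30 N (contact force between any of the fingers, the arm and count_box above 30 N or contact force between any of the fingers, the arm and call_box above 30 N).
It also fails if it takes over 42 s, if anything falls off the work surface, if the arm or the gripper's body presses on something with over 40 N, if the wrist force passes 120 N, or if a joint passes its speed limit or range.

ROBOT

A 6-joint arm with a two-finger parallel gripper is mounted at the origin on the work surface. World frame = base frame: x ahead of the robot, y to its left, z up, the work surface at z = 0. Lengths are in m, angles in degrees, forces in N, time in s.
With the tool pointing down it reaches from about 0.3 to 0.75 m from the base axis. Payload 8.5 kg.
Tool frame: the origin (TCP) lies midway between the tips of the shut fingers; the grasp point (between the pads) lies 19 mm behind it; z points along the fingers, y is the line along which they close (so a half turn about z gives the same grasp; the last joint's range is limited). The gripper opens to 88 mm and grips with 3 to 60 N. Pads are 18 mm wide; open, the fingers measure 123 mm over their backs; the gripper's body (75 mm by 187 mm) begins 45 mm behind the grasp point.
Start: joints at [-87.393, 21.807, 74.336, -0, 83.858, -12.336], TCP at [0.142, -0.531, 0.215] pointing down, gripper open.
Joint ranges: [-178.18, 178.18], [-50.72, 133.34], [12.68, 142.11], [-81.47, 261.47], [9.98, 163.14], [-165.26, 165.26]. Speed limits (degrees/s): [136.94, 136.94, 180, 180, 180, 180].

INTERFACE

Orientations are given as a 3x3 rotation matrix whose columns are the frame's x, y, z axes.
In Python, from workcell import bot gives the robot as it stands.
- The arm moves only by the tool send_rows, never from a script. Its argument "increments" is a list of rows, each a list of 4 numbers: the shift along the tool's x, y, z in mm, then the turn about the tool's z in rad. A call has 1 to 20 rows; each row is the pose to reach, as a shift and turn from the pose commanded when the call began, along the tool's axes at that moment; what a row does not reach only later rows make up. A row lasts 1/10 s, in which the tool goes at most 50 mm and 8.59 degrees, less where a joint would pass 70% of its speed; a pose out of reach is approached as far as the arm can. A call with a gripper value outside its range is refused whole. "gripper" is the gripper's target within -1 to 1 (shut at 1, half-way at 0, fully open at -1), set as the call begins (left out, the last holds). The fingers move at their own pace and stop on an object; the grip force is fixed at half the most. Time passes only in rows, so rows that repeat a pose let the fingers close. It gives the time, the measured TCP pose, the force, the opening and the grip force at its end, in the units of the state.
- bot.get_state(): the state, without advancing time (a new reading comes with each control period).
- bot.capture(name): name is "scene" or "top" or "wrist"; returns the picture (480x640x3 uint8, red, green, blue); there is no depth.
- bot.calibration(name): a dict with "fx", "fy", "cx", "cy" (pixels), "camera_from_world" (4x4, takes a point from world to camera coordinates). Camera axes: x right, y down, z forward; pixel columns grow to the right and rows downward; lengths in m; the calibration is good to about 2 mm. The wrist camera is an equidistant fisheye: a pixel r from the principal point sees the ray r / f radians off the axis. A picture is of the moment at which its call begins: read the wrist's pose just before it. calibration takes no time and is no camera call; for the wrist camera it gives the pose at the moment of the call.
- bot.hand_in(): hands the job in; it is judged then, once.
Trained networks look in the newest picture that a camera, given by its name, has taken for a name from the list of things; names that differ only in an ending like _2 or _b are one class to them, and where a whole thing is asked for, a point or a joint stands for the part that bears it (a point fixed in the world has none). Each returns a list of dicts, best first, with "confidence" (0 to 1); they miss things now and then, are a little off and sometimes report something else, mostly with a low value. They report only what shows in the picture. A call takes as long as a camera call. They do not tell look-alikes from the thing itself.
- bot.find_in(camera, query): "location" ([x, y, z] in m, in world coordinates, good to about 4 mm: the middle of the surface that is visible of it).
- bot.landmark_of(camera, query): "location" ([x, y, z] in m, in world coordinates, good to about 4 mm: a listed point, or the origin of a listed thing).
The state is a dict: "clock": time; "q": joint angles; "qd": joint speeds; "joint_efforts": joint torques, N m; "position": TCP position; "ee_rot": TCP orientation; "contact_force": force on the tool from outside, world axes, zero at the start; "ft_torque": the same for the moment, N m; "grip_width": finger opening in m; "grasp_force": force on a finger pad.
Only numpy, scipy, OpenCV 4.12 (cv2) and the standard library are available. Lean on these libraries where they do the work, as an engineer would, in place of code of your own. Each camera call takes 0.05 s, during which the arm holds its last target. There are 200 camera calls.

## Working session

There is one attempt and no reset: what is moved stays moved. The work goes in short steps, Python scripts to look and compute and a tool call to move; the robot and the scene stay as the last step left them, time stands still between calls to the robot, and variables do not carry over. Pictures are saved under pics/ and viewed, at most 10 in all, crops included, and the job is handed in when it is done.

Besides the shell and the picture viewer there is one more tool, called after "Request:" as name([rows], argument=value, ...), one row to a line, values as JSON. send_rows: Moves the arm, as the interface text tells. Its arguments: {"type":"object","properties":{"increments":{"type":"array"},"gripper":{"type":"number"}},"required":["increments"]}

```bash
mkdir -p pics
python3 - <<'E'
from workcell import bot
import cv2
for c in("scene","top"):
    im=bot.capture(c); cv2.imwrite(f"pics/{c}1.png",im[:,:,::-1])
    for q in("count_key_top","call_key_top","reset_key_top","bottle","pen_pot","tray"):
        print(c,q,[(round(d["confidence"],2),[round(v,3) for v in d["location"]]) for d in bot.landmark_of(c,q)][:4])
s=bot.get_state();print(s["clock"],s["position"],s["ee_rot"],s["contact_force"],s["grip_width"])
E
```

```text
scene count_key_top [(0.71, [0.365, 0.261, 0.059]), (0.65, [0.534, 0.203, 0.062])]
scene call_key_top [(0.61, [0.338, -0.211, 0.063]), (0.53, [0.495, -0.205, 0.061])]
scene reset_key_top [(0.66, [0.452, -0.005, 0.063])]
scene bottle [(0.58, [0.505, 0.401, -0.003]), (0.46, [0.452, -0.008, 0.0])]
scene pen_pot [(0.96, [0.498, -0.411, 0.0])]
scene tray [(0.77, [0.726, 0.039, 0.001])]
top count_key_top [(0.81, [0.536, 0.194, 0.067]), (0.72, [0.363, 0.261, 0.067])]
top call_key_top [(0.59, [0.491, -0.202, 0.063]), (0.56, [0.338, -0.209, 0.064])]
top reset_key_top [(0.28, [0.508, 0.397, -0.004])]
top bottle [(0.88, [0.51, 0.399, -0.002])]
top pen_pot [(0.9, [0.496, -0.418, -0.001])]
top tray [(0.64, [0.731, 0.038, 0.001])]
0.7 [ 0.14180739 -0.53136489  0.21546275] [[ 9.66184155e-01  2.57853017e-01  3.57314357e-07]
 [ 2.57853017e-01 -9.66184155e-01 -1.02460354e-05]
 [-2.29673966e-06  9.99169163e-06 -1.00000000e+00]] [ 0.71786119  0.12734991 -0.99055727] 0.08813079974015478
```

View pics/top1.png

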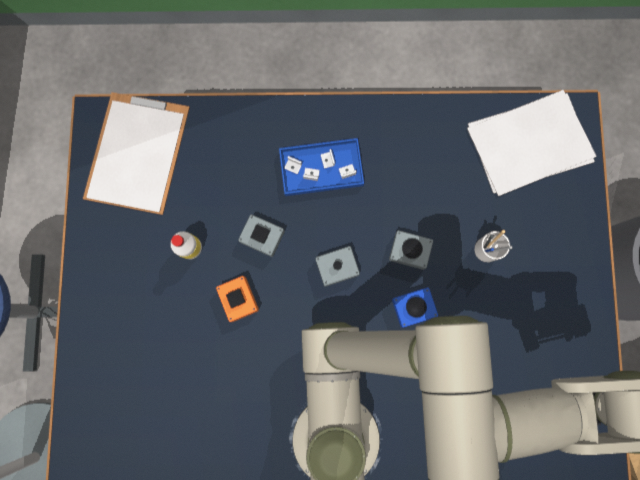

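View pics/scene1.png

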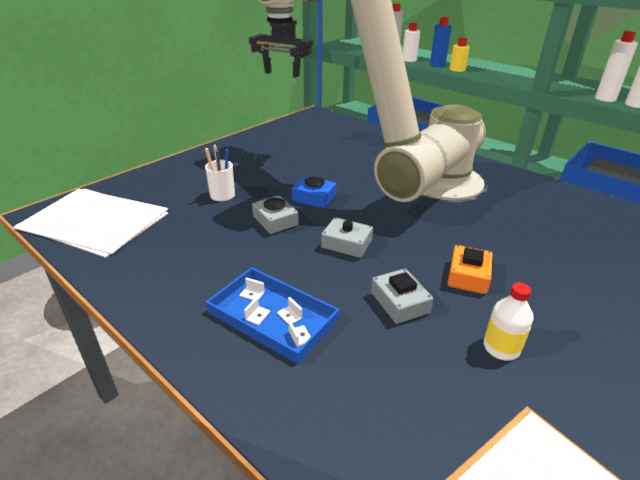

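Top picture candidates:
- **Square key:** grey box (260,234) or orange look-alike (236,298). I choose the grey one.
- **Dome:** grey box (412,248) or blue look-alike (416,307). I choose the grey one.
- **Small button:** grey box (337,265), to be avoided.

Next I measure the cap centres and check the choice in a crop.

Run:
```python
from workcell import bot
import cv2,numpy as np
im=cv2.imread("pics/top1.png");c=bot.calibration("top");T=np.array(c["camera_from_world"]);R,t=T[:3,:3],T[:3,3]
def w(u,v,z):
    d=R.T@[(u-c["cx"])/c["fx"],(v-c["cy"])/c["fy"],1];o=-R.T@t;return o+d*(z-o[2])/d[2]
hsv=cv2.cvtColor(im,cv2.COLOR_BGR2HSV)
for n,(u,v) in dict(count=(260,234),call=(412,248),reset=(337,265)).items():
    m=np.zeros(im.shape[:2],np.uint8);m[v-16:v+17,u-16:u+17]=(im[v-16:v+17,u-16:u+17].max(2)<35)*255
    k,l,st,ce=cv2.connectedComponentsWithStats(m)
    i=l[v,u]; print(n,i,st[i],ce[i],w(*ce[i],.063).round(4))
s=im[200:330,200:460];cv2.imwrite("pics/crop1.png",cv2.resize(s,None,fx=3,fy=3,interpolation=cv2.INTER_CUBIC))
```

```text
count 0 [     0      0    640    480 307200] [319.5 239.5] [0.5187 0.0375 0.063 ]
call 0 [     0      0    640    480 307112] [319.47257027 239.49654523] [0.5187 0.0376 0.063 ]
reset 0 [     0      0    640    480 307200] [319.5 239.5] [0.5187 0.0375 0.063 ]
```

View pics/crop1.png

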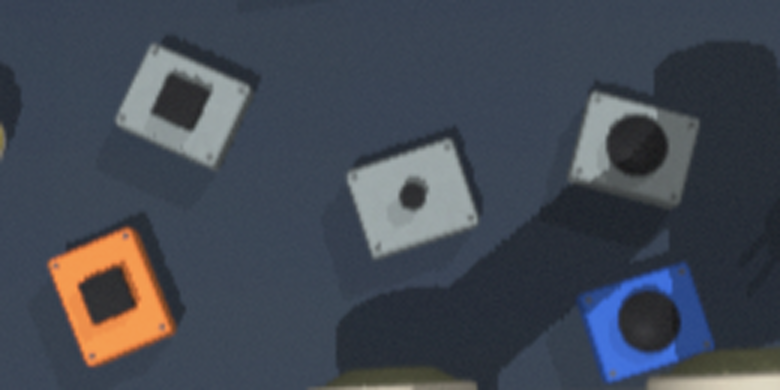

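The crop shows the grey square key at full-picture pixel (260.7,233.3), the grey dome at (412.3,248.7) and the small button at (337.3,264.7). The orange and blue boxes are the look-alikes.

```bash
cat > h.py <<'E'
from workcell import bot
import numpy as np
def w(c,u,v,z):
    T=np.array(c["camera_from_world"]);R,t=T[:3,:3],T[:3,3]
    d=R.T@[(u-c["cx"])/c["fx"],(v-c["cy"])/c["fy"],1];o=-R.T@t;return o+d*(z-o[2])/d[2]
def rel(p):
    s=bot.get_state();return (np.array(s["ee_rot"]).T@(np.array(p)-s["position"])*1000).round(1)
E
python3 - <<'E'
from h import *
c=bot.calibration("top")
for n,u,v in(("count",260.7,233.3),("call",412.3,248.7),("reset",337.3,264.7)):
    p=w(c,u,v,.063);print(n,p.round(4),rel([p[0],p[1],.15]))
E
```

```text
count [0.536  0.1933 0.063 ] [ 567.8 -598.5   65.5]
call [ 0.493  -0.2063  0.063 ] [ 423.1 -223.5   65.5]
reset [ 0.4517 -0.009   0.063 ] [ 434.1 -424.8   65.5]
```

Request:
send_rows([
  [10,-10,0,0],
  [30,-32,0,0],
  [60,-63,0,0],
  [90,-95,0,0],
  [120,-126,0,0],
  [150,-158,0,0],
  [180,-190,0,0],
  [210,-221,0,0],
  [240,-253,0,0],
  [270,-285,0,0],
  [300,-316,0,0],
  [330,-348,0,0],
  [360,-379,0,0],
  [390,-411,0,0],
  [420,-443,0,0],
  [450,-474,0,0],
  [480,-506,0,0],
  [515,-543,0,0],
  [545,-575,0,0],
  [568,-598,20,0],
], gripper=1)

```text
clock: 2.7
position: [0.5373, 0.1962, 0.1972]
ee_rot: [[0.966, 0.26, 0.005], [0.26, -0.966, 0.001], [0.005, 0.0, -1.0]]
contact_force: [0.4, -0.8, 0.0]
grip_width: 0.0003
grasp_force: 0.0
```

Request:
send_rows([
  [0,0,15,0],
  [0,0,35,0],
  [0,0,45,0],
  [0,0,45,0],
  [0,0,45,0],
])

```text
clock: 3.2
position: [0.5365, 0.1929, 0.1513]
ee_rot: [[0.966, 0.258, 0.001], [0.258, -0.966, 0.0], [0.001, 0.0, -1.0]]
contact_force: [-0.4, -0.6, 0.3]
grip_width: 0.0005
grasp_force: 0.0
```

Run:
```python
from h import *
import cv2
s=bot.get_state();print(s["clock"],s["position"],s["contact_force"],s["grip_width"],rel([.536,.193,.063]))
for c in("scene","wrist"):
    im=bot.capture(c);print(c,[(round(d["confidence"],2),np.round(d["location"],3)) for d in bot.landmark_of(c,"count_key_top")])
    cv2.imwrite(f"pics/{c}2.png",im[:,:,::-1])
```

```text
3.2 [0.53647302 0.19289576 0.15127972] [-0.39256687 -0.57271969  0.3124061 ] 0.0005499234047714944 [-0.5 -0.2 88.3]
scene [(0.78, array([0.368, 0.261, 0.059])), (0.76, array([0.537, 0.205, 0.064]))]
wrist [(0.8, array([0.531, 0.204, 0.064]))]
```

View pics/wrist2.png

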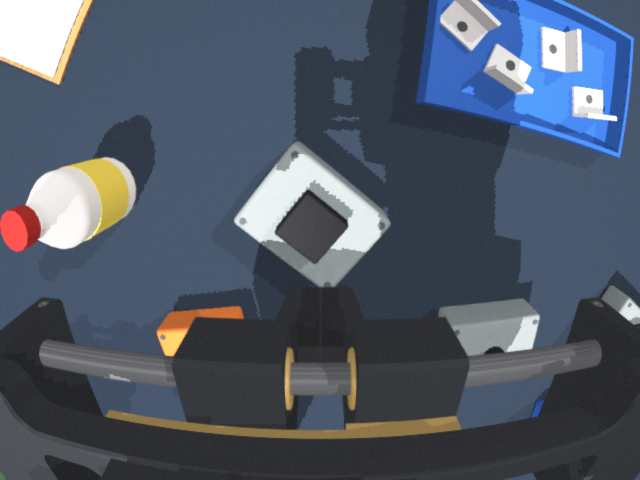

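The wrist picture shows the grey box with its cap centred at (312,227), and the shut fingertips at about (322,290). I turn that pixel into a position.

Run:
```python
from h import *
c=bot.calibration("wrist");T=np.array(c["camera_from_world"]);R,t=T[:3,:3],T[:3,3]
a,b=(312-c["cx"])/c["fx"],(227-c["cy"])/c["fy"];r=np.hypot(a,b)
d=R.T@[np.sin(r)*a/r,np.sin(r)*b/r,np.cos(r)];o=-R.T@t;print(o,o+d*(.063-o[2])/d[2])
```

```text
[0.61395283 0.21363856 0.32154877] [0.53774584 0.19934166 0.063     ]
```

View pics/scene2.png

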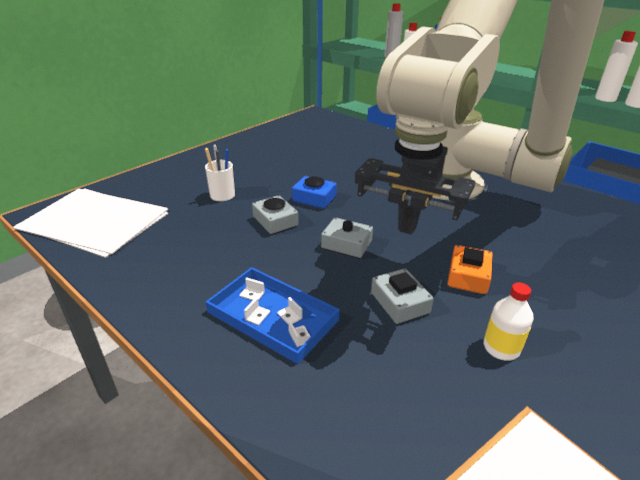

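The wrist fix gives (0.538, 0.199) and the top view (0.536, 0.193), so I use their mean and press about 9.5 mm.

Request:
send_rows([
  [2,-4,30,0],
  [2,-4,60,0],
  [2,-4,80,0],
  [2,-4,85,0],
  [2,-4,88,0],
  [2,-4,90,0],
  [2,-4,92,0],
  [2,-4,94,0],
  [2,-4,96,0],
  [2,-4,97,0],
  [2,-4,98,0],
  [2,-4,98,0],
  [2,-4,98,0],
])

```text
clock: 4.7
position: [0.5373, 0.1973, 0.0525]
ee_rot: [[0.966, 0.258, 0.0], [0.258, -0.966, 0.0], [0.0, 0.0, -1.0]]
contact_force: [0.7, -0.1, -0.7]
grip_width: 0.0003
grasp_force: 0.0
```

The force reads lower than the 3 to 4 N I expected, so I take another reading and a picture.

Run:
```python
from h import *
import cv2
a=bot.capture("scene");f=[]
for i in range(3): f.append(bot.get_state()["contact_force"]); b=bot.capture("wrist")
print(np.round(f,1),bot.get_state()["position"],bot.get_state()["clock"])
cv2.imwrite("pics/m3.png",np.hstack([cv2.resize(a[200:340,340:480],(400,400),interpolation=2),cv2.resize(b[120:320,220:420],(400,400),interpolation=2)])[:,:,::-1])
```

```text
[[ 0.6  0.1 -0.5]
 [-0.4 -0.7  0. ]
 [-0.4  0.6  0.8]] [0.53733447 0.1972356  0.05248214] 4.9
```

View pics/m3.png

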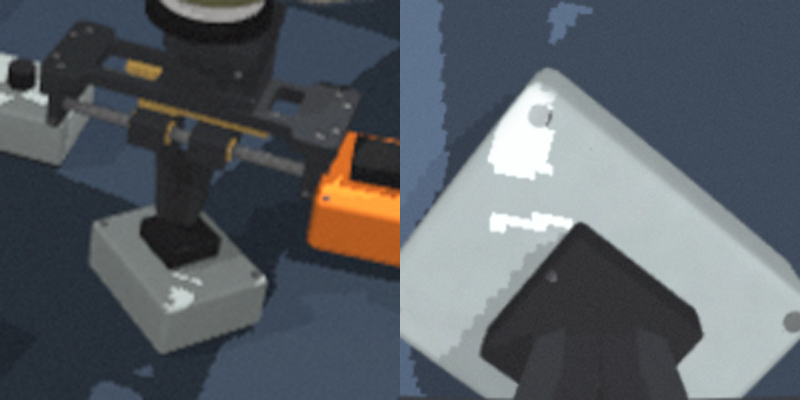

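The fingertips are centred over the cap, but the force is about zero, so contact isn't certain. I go on down in small steps and watch the force.

Request:
send_rows([
  [0,0,1,0],
  [0,0,1,0],
])

```text
clock: 5.1
position: [0.5372, 0.1972, 0.0513]
ee_rot: [[0.966, 0.258, -0.0], [0.258, -0.966, -0.0], [-0.0, -0.0, -1.0]]
contact_force: [-0.0, -0.4, -0.4]
grip_width: 0.0002
grasp_force: 0.0
```

Request:
send_rows([
  [0,0,1,0],
  [0,0,1,0],
])

```text
clock: 5.3
position: [0.5372, 0.1972, 0.0503]
ee_rot: [[0.966, 0.258, -0.0], [0.258, -0.966, -0.0], [-0.0, -0.0, -1.0]]
contact_force: [0.6, -0.7, 1.3]
grip_width: 0.0005
grasp_force: 0.0
```

Request:
send_rows([
  [0,0,1,0],
  [0,0,2,0],
  [0,0,2,0],
])

```text
clock: 5.6
position: [0.5372, 0.1972, 0.0483]
ee_rot: [[0.966, 0.258, -0.0], [0.258, -0.966, -0.0], [-0.0, -0.0, -1.0]]
contact_force: [-0.9, 0.6, -0.4]
grip_width: 0.0008
grasp_force: 0.0
```

Request:
send_rows([
  [0,0,1,0],
  [0,0,2,0],
  [0,0,2,0],
])

```text
clock: 5.9
position: [0.5372, 0.1972, 0.0463]
ee_rot: [[0.966, 0.258, -0.0], [0.258, -0.966, -0.0], [-0.0, -0.0, -1.0]]
contact_force: [-0.3, -0.4, 0.4]
grip_width: 0.0004
grasp_force: 0.0
```

Run:
```python
from h import *
import cv2
a=bot.capture("scene")
s=bot.get_state();print(s["position"],s["contact_force"],s["joint_efforts"],s["ft_torque"])
c=bot.calibration("scene");T=np.array(c["camera_from_world"])
for z in(.045,.051,.063):
    p=T[:3,:3]@[.537,.197,z]+T[:3,3];print(z,p[0]/p[2]*c["fx"]+c["cx"],p[1]/p[2]*c["fy"]+c["cy"])
o=cv2.imread("pics/scene1.png")[250:330,360:440];n=a[250:330,360:440,::-1]
cv2.imwrite("pics/m4.png",np.hstack([cv2.resize(x,(400,400),interpolation=2) for x in(o,n)]))
print([(round(d["confidence"],2),np.round(d["location"],3)) for d in bot.landmark_of("scene","count_key_top")])
```

```text
[0.53727025 0.19722375 0.04638438] [-0.46023993  0.20712909 -0.50580205] [-3.32989177e-03 -4.93369746e+01 -1.74057269e+01  2.06877402e-02
 -8.28285143e-02  6.61440737e-06] [ 0.01052907 -0.00928498  0.02284029]
0.045 399.8239997418599 285.6098979266435
0.051 400.1597209292585 283.2466967844172
0.063 400.8390200572598 278.46498941692926
[(0.85, array([0.369, 0.26 , 0.062])), (0.64, array([0.532, 0.202, 0.065]))]
```

View pics/m4.png

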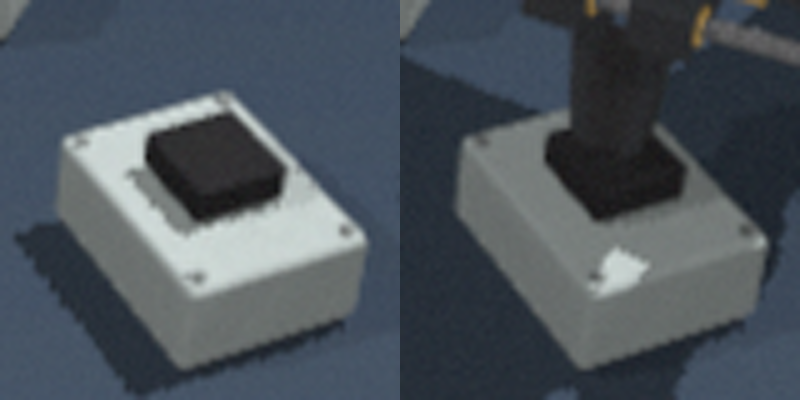

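Compared with the first picture, the cap hasn't moved: its left corner is at the same height. The fingertip shows at crop (612,152), just above the cap top, so the true tip is higher than the TCP reading. I keep going down and watch the force.

Request:
send_rows([
  [0,0,1,0],
  [0,0,2,0],
  [0,0,2,0],
  [0,0,2,0],
])

```text
clock: 6.4
position: [0.5373, 0.1972, 0.0444]
ee_rot: [[0.966, 0.258, -0.0], [0.258, -0.966, -0.0], [-0.0, -0.0, -1.0]]
contact_force: [-0.1, 0.4, -0.3]
grip_width: 0.0004
grasp_force: 0.0
```

Request:
send_rows([
  [0,0,1,0],
  [0,0,2,0],
  [0,0,2,0],
  [0,0,2,0],
])

```text
clock: 6.8
position: [0.5373, 0.1972, 0.0424]
ee_rot: [[0.966, 0.258, -0.0], [0.258, -0.966, -0.0], [-0.0, -0.0, -1.0]]
contact_force: [-0.0, 0.5, 0.2]
grip_width: 0.0006
grasp_force: 0.0
```

Run:
```python
from h import *
import cv2
a=bot.capture("scene")
s=bot.get_state();print(s["position"],s["contact_force"])
o=cv2.imread("pics/scene1.png")[250:330,360:440];n=a[250:330,360:440,::-1]
cv2.imwrite("pics/m5.png",np.hstack([cv2.resize(x,(400,400),interpolation=2) for x in(o,n)]))
```

```text
[0.53732351 0.19724024 0.04244844] [-0.05069647 -0.25491422  0.17509613]
```

View pics/m5.png

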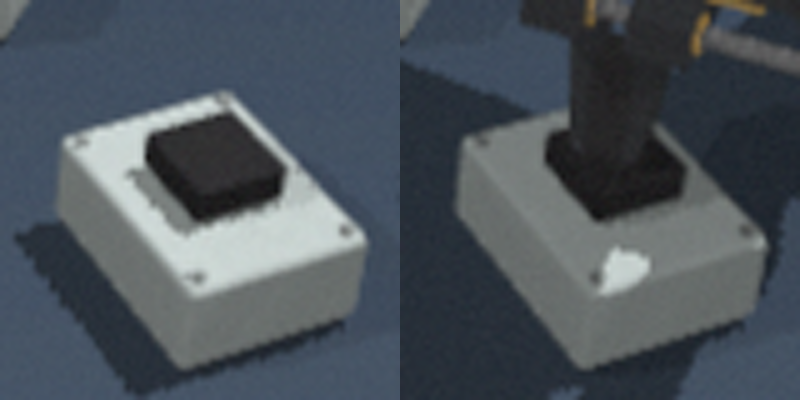

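The key is still up. The tip now shows at crop (612,170), close to the cap top, so contact should be near. I go on in 1 mm steps.

Request:
send_rows([
  [0,0,1,0],
  [0,0,2,0],
  [0,0,2,0],
  [0,0,2,0],
])

```text
clock: 7.25
position: [0.5373, 0.1973, 0.0404]
ee_rot: [[0.966, 0.258, -0.0], [0.258, -0.966, 0.0], [-0.0, -0.0, -1.0]]
contact_force: [-0.8, -1.1, 0.5]
grip_width: 0.0005
grasp_force: 0.0
```

Request:
send_rows([
  [0,0,1,0],
  [0,0,2,0],
  [0,0,2,0],
  [0,0,2,0],
])

```text
clock: 7.65
position: [0.5374, 0.1973, 0.0385]
ee_rot: [[0.966, 0.258, 0.0], [0.258, -0.966, 0.0], [0.0, 0.0, -1.0]]
contact_force: [-0.2, 0.7, 1.6]
grip_width: 0.0004
grasp_force: 0.6
```

Run:
```python
from h import *
import cv2
f=[]
for i in range(4): a=bot.capture("scene");f.append(bot.get_state()["contact_force"])
print(np.mean(f,0),bot.get_state()["position"],bot.get_state()["clock"])
o=cv2.imread("pics/scene1.png");n=a[:,:,::-1];cv2.imwrite("pics/s6.png",n)
g=lambda x:x[285:306,396:408].max(2).astype(int)
print(g(o)[:,4:7].T,g(n)[:,4:7].T)   # front corner column: dark cap to light housing
h=lambda x:x[268:290,389:393].max(2).astype(int).T
print(h(o),h(n))
```

```text
[0.31384382 0.30486912 1.28069362] [0.5373887  0.19724469 0.03851814] 7.85
[[ 51  50  48  46  31  32  31  33  37  89 166 211 214 213 212 215 215 213
  207 178 149]
 [ 49  52  50  45  28  33  28  28  51  86 162 212 209 211 213 215 217 214
  214 201 190]
 [ 50  53  53  45  29  28  28  28  58 117 180 213 212 215 212 214 212 216
  216 215 215]] [[ 30  32  32  35  33  30  33  28  29  51  98 123 124 125 125 126 127 126
  135 135 114]
 [ 28  28  33  33  31  30  30  31  29  62 105 125 124 125 126 127 137 156
  178 196 182]
 [ 30  33  31  32  35  25  27  28  37  77 118 125 124 125 124 139 182 209
  210 209 208]]
[[ 97  98  99 100 129 185 211 207 179 127  89  62  54  32  71 110 124 128
  130 127 129 159]
 [ 98  97  96 100 158 213 211 191 123  42  36  32  32  30  32  50  90 117
  130 130 129 129]
 [ 96  98  97 106 169 216 212 179  95  50  46  38  29  32  34  32  36  80
  115 125 128 128]
 [ 98  99 100 122 177 212 211 173  69  51  47  48  38  31  28  29  33  29
   61 102 119 128]] [[ 96  97  95  97 101 116 122 123 121  97  59  49  41  28  27  48  87 118
  126 127 125 126]
 [ 93  95  93  95 107 125 123 122 106  58  34  31  32  30  32  30  43  87
  119 127 125 127]
 [ 95  96  97  93 110 128 123 121 101  42  32  32  33  30  28  31  28  48
   87 116 125 125]
 [ 96  98  96  97 107 118 118 115  90  34  35  32  35  33  31  28  27  28
   36  78 111 121]]
```

Contact: Fz averages 1.3 N and the cap edge has dropped about 0.4 px, roughly 1 mm, so the key top was met at TCP z of about 0.0395. Now I press on.

Request:
send_rows([
  [0,0,1,0],
  [0,0,2,0],
  [0,0,3,0],
  [0,0,4,0],
  [0,0,5,0],
  [0,0,5,0],
  [0,0,5,0],
])

```text
clock: 8.55
position: [0.5374, 0.1972, 0.0335]
ee_rot: [[0.966, 0.258, 0.0], [0.258, -0.966, 0.0], [0.0, -0.0, -1.0]]
contact_force: [0.6, 0.2, 2.6]
grip_width: 0.0007
grasp_force: 1.2
```

Request:
send_rows([
  [0,0,1,0],
  [0,0,2,0],
  [0,0,3,0],
  [0,0,3,0],
])

```text
clock: 8.95
position: [0.5374, 0.1972, 0.0304]
ee_rot: [[0.966, 0.258, 0.0], [0.258, -0.966, 0.0], [0.0, 0.0, -1.0]]
contact_force: [0.7, -0.1, 4.2]
grip_width: 0.0004
grasp_force: 1.6
```

Run:
```python
from h import *
import cv2
f=[]
for i in range(4): a=bot.capture("scene");f.append(bot.get_state()["contact_force"])
print(np.mean(f,0),bot.get_state()["position"],bot.get_state()["clock"])
n=a[:,:,::-1];cv2.imwrite("pics/s7.png",n);n6=cv2.imread("pics/s6.png");o=cv2.imread("pics/scene1.png")
for x in(o,n6,n): print(x[266:292,391].max(1))
```

```text
[0.56192828 0.07690779 2.96069922] [0.53736574 0.19724025 0.03049248] 9.15
[ 99  98  96  98  97 106 169 216 212 179  95  50  46  38  29  32  34  32
  36  80 115 125 128 128 128 160]
[ 95  97  95  96  97  93 110 128 123 121 101  42  32  32  33  30  28  31
  28  48  87 116 125 125 125 124]
[ 95  96  96  95  95  96 109 126 122 118 117 112 111 102  45  31  32  30
  31  32  48  87 119 123 126 124]
```

The cap edge has dropped about 3.5 px (about 9 mm) and the force is 3 N, so the square key is well down. I let it up and move above the dome.

Request:
send_rows([
  [0,0,-4,0],
  [0,0,-10,0],
  [0,0,-30,0],
  [0,0,-65,0],
  [0,0,-90,0],
  [-8,20,-100,0],
  [-20,53,-100,0],
  [-36,93,-100,0],
  [-52,133,-100,0],
  [-67,173,-100,0],
  [-82,213,-100,0],
  [-98,253,-100,0],
  [-113,293,-100,0],
  [-129,333,-100,0],
  [-142,365,-100,0],
  [-147,378,-100,0],
  [-147,378,-100,0],
  [-147,378,-100,0],
])

```text
clock: 10.95
position: [0.4926, -0.2047, 0.1304]
ee_rot: [[0.966, 0.258, -0.001], [0.258, -0.966, 0.001], [-0.0, -0.001, -1.0]]
contact_force: [-0.4, -1.1, 0.4]
grip_width: 0.0004
grasp_force: 0.0
```

Run:
```python
from h import *
import cv2
a=bot.capture("wrist");c=bot.calibration("wrist")
print([(round(d["confidence"],2),np.round(d["location"],3)) for d in bot.landmark_of("wrist","call_key_top")])
s=bot.capture("scene");o=cv2.imread("pics/scene1.png")
for x in(o,s[:,:,::-1]): print(x[266:292,391].max(1))
cv2.imwrite("pics/wrist8.png",a[:,:,::-1]);np.save("T8.npy",c["camera_from_world"])
st=bot.get_state();print(st["clock"],st["position"],st["contact_force"])
```

```text
[(0.76, array([ 0.495, -0.202,  0.067]))]
[ 99  98  96  98  97 106 169 216 212 179  95  50  46  38  29  32  34  32
  36  80 115 125 128 128 128 160]
[ 99 104 103 101 103 110 175 223 219 187  98  50  48  42  32  32  31  26
  41  83 121 127 134 135 135 164]
11.1 [ 0.49292545 -0.20437697  0.13054552] [-0.79194949  0.15656712 -0.67767159]
```

View pics/wrist8.png

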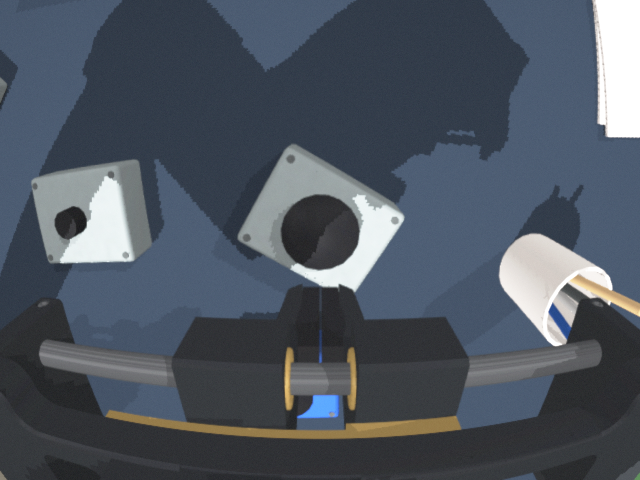

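The square key is up again, with its edge profile the same as at the start. The wrist picture shows the grey dome at (320,231), in line with the fingers; the small button is far left at (70,222) and the pot on the right at (555,290). I press the dome to the same depth.

Request:
send_rows([
  [0,-1,25,0],
  [0,-1,55,0],
  [0,-1,75,0],
  [0,-1,83,0],
  [0,-1,87,0],
  [0,-1,90,0],
  [0,-1,92,0],
  [0,-1,94,0],
  [0,-1,96,0],
  [0,-1,98,0],
  [0,-1,100,0],
  [0,-1,100,0],
])

```text
clock: 12.3
position: [0.4928, -0.205, 0.0305]
ee_rot: [[0.966, 0.258, 0.001], [0.258, -0.966, -0.0], [0.001, 0.0, -1.0]]
contact_force: [2.3, 0.9, 3.3]
grip_width: 0.0005
grasp_force: 1.6
```

Request:
send_rows([
  [0,0,0,0],
  [0,0,0,0],
  [0,0,0,0],
  [0,0,0,0],
  [0,0,0,0],
])

```text
clock: 12.8
position: [0.4926, -0.2051, 0.0306]
ee_rot: [[0.966, 0.258, 0.0], [0.258, -0.966, -0.0], [0.0, 0.0, -1.0]]
contact_force: [3.1, 1.0, 3.8]
grip_width: 0.0005
grasp_force: 1.6
```

Run:
```python
from h import *
import cv2
f=[]
for i in range(4): a=bot.capture("scene");f.append(bot.get_state()["contact_force"])
s=bot.get_state();print(np.mean(f,0),s["position"],s["clock"])
o=cv2.imread("pics/scene1.png")
for u in(264,284):
  for x in(o,a[:,:,::-1]): print(u,x[192:222,u].max(1))
```

```text
[2.66889381 0.12689785 3.18552254] [ 0.49259525 -0.20506218  0.03050205] 13.0
264 [ 50  50  46  46  53  59  60 101 118  76  50  40  47  50  63  95 123 129
 130 170 216 215 197 166 135 119 113 117 113 112]
264 [ 91  90  90  90  96  99 102 174 227 220 193 129 104  62  34  37  49  95
 125 135 137 136 138 138 130 124 121 118 118 118]
284 [ 58  57  55  59  59  58  60  65  62  44  47  47  54  59  72 143 191 190
 189 200 211 212 213 205 172 131 115 115 113 110]
284 [ 98  99  96 100  99 100  98 126 170 197 197 159  55  41  28  38  64 111
 134 134 132 133 135 135 130 119 116 117 116 116]
```

The dome is about 3 px lower with 3.2 N on it, so it's held well down. I hold briefly to complete the second, then let go and rise.

Request:
send_rows([
  [0,0,0,0],
  [0,0,0,0],
  [0,0,0,0],
  [0,0,-4,0],
  [0,0,-9,0],
  [0,0,-20,0],
  [0,0,-50,0],
  [0,0,-90,0],
  [0,0,-130,0],
  [0,0,-150,0],
  [0,0,-150,0],
  [0,0,-150,0],
])

```text
clock: 14.2
position: [0.4919, -0.2045, 0.18]
ee_rot: [[0.966, 0.258, -0.001], [0.258, -0.966, 0.001], [-0.001, -0.001, -1.0]]
contact_force: [1.1, 1.2, 0.1]
grip_width: 0.0005
grasp_force: 0.0
```

Run:
```python
from h import *
import cv2
a=bot.capture("scene")[:,:,::-1];o=cv2.imread("pics/scene1.png")
for u,v0 in((264,192),(284,192),(391,266)):
  for x in(o,a): print(u,x[v0:v0+28,u].max(1))
d=[(240,185,70,55),(310,210,75,55),(365,260,75,70)]
for x,y,w_,h in d:
  e=lambda m:cv2.Canny(m[y:y+h,x:x+w_],60,150).astype(np.float32)
  print(cv2.phaseCorrelate(e(o),e(a)))
s=bot.get_state();print(s["clock"],s["position"],s["contact_force"])
```

```text
264 [ 50  50  46  46  53  59  60 101 118  76  50  40  47  50  63  95 123 129
 130 170 216 215 197 166 135 119 113 117]
264 [ 92  91  90  91  96  99 102 174 208 128  70  48  45  46  61  99 130 135
 134 135 136 136 140 138 126 123 120 120]
284 [ 58  57  55  59  59  58  60  65  62  44  47  47  54  59  72 143 191 190
 189 200 211 212 213 205 172 131 115 115]
284 [100  99  98 100  98  99 100 116 117  80  62  46  53  57  75 104 109 113
 109 120 131 133 132 134 131 119 117 117]
391 [ 99  98  96  98  97 106 169 216 212 179  95  50  46  38  29  32  34  32
  36  80 115 125 128 128 128 160 201 214]
391 [102 102 103 101 103 113 174 222 219 187 101  50  51  41  35  30  31  32
  40  84 119 131 134 135 135 165 211 220]
((-0.084165039941837, -0.1771157115424593), 0.5244188873856156)
((0.6627470010095564, 0.333973357611157), 0.4665926259358724)
((0.3773351803973952, 0.016391651285189823), 0.9499494942912349)
14.25 [ 0.49171747 -0.20442548  0.17925964] [ 0.69947049 -0.74094419  0.88417895]
```

Both keys are up again and the boxes haven't moved, with the dome held about 1.1 s. Handing in.

```bash
python3 -c "
from workcell import bot
print(bot.hand_in())"
```

```text
the job is handed in; nothing more can be done
None
```

I pressed the square key about 9 mm and let it up, then held the domed button down for about 1.1 s and let go; afterwards both keys were up and the boxes unmoved in the scene picture, and the job is handed in (the hand-in returned no verdict).

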